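# Prop open the capsule chest

## Task

The blue capsule chest has to stand open for refilling. Take the spice jar off its lid and stand it upright on the worktop, beside the chest and not in it; then raise the lid by its black bar until the folding stay inside is almost straight, let go, and push the stay's red cross-bar away from the chest's front, past straight, until it locks, so that the lid stays up unaided. Do not let the lid drop shut, tip the jar over, or shift the tumbler, mug, cup or carton.

Things in the scene. Friction and masses are not known exactly. Their poses are not given: they have to be found in the camera images.
- chest: Blue chest, fixed, 150 mm deep (x), 140 wide (y), 80 high, open top, capsules inside up to 40 mm high. Origin: centre of its underside on the worktop; x from its front to its hinge side, z up. Place and yaw vary; its front is turned roughly to the robot. With the stay locked, the middle of the red cross-bar is at (31, 0, 101) mm in this frame.
- lid (a joint): Angle of the pale wooden lid (152 mm long, 140 wide, 12 thick, 0.3 kg; top 92 mm above the worktop when shut), rad: 0 shut, grows as it opens; 1.40 stay straight (the most), 1.39 stay locked. Let go below about 1.1 it falls shut; above about 1.2 the stiff elbow of the nearly straight stay just holds it (it may sag slowly by 0.1) until locked.
- lid_hinge (a point): Middle of the lid's hinge line, which runs along the chest's y, at (75, 0, 80) mm in the chest's frame. Axes as the chest's.
- lid_bar (a point): Middle of the lid's black round handle bar, 10 mm thick, 100 mm long between its two arms, along the chest's y. Lid shut: at (-109, 0, 104) mm in the chest's frame, 32 mm ahead of the lid's front edge, 12 mm above its top; it swings about the hinge line. Pinch it from above, fingers closing along the chest's x; it may turn between the pads.
- stay (a joint): Elbow angle of the folding steel stay (two pairs of 56 mm links inside the chest, from its side walls to the lid's underside), rad: 0 folded (lid shut), about 2.1 at lid 1.28, 2.36 at lid 1.35, 2.83 straight, 3.00 on its stop past straight = locked. Once past straight the lid's weight keeps it on its stop; before that it folds it.
- stay_bar (a point): Middle of the red cross-bar at the stay's elbow, 12 mm thick, 80 mm long, along the chest's y. Lid at 1.3 rad: at about (10, 0, 110) mm in the chest's frame; pushed along the chest's +x (from the front towards the lid, 2 to 6 N) it moves some 20 mm to its locked place. Reach it over the chest's front wall, best with the tool leaning back from the lid.
- jar_mid (a point): Spice jar with a dark cap, 41 mm across, 105 mm tall, about 0.11 kg, standing on the shut lid. The point is its centre, half-way up; z is its own axis. Sides straight all the way up, 41 mm.
- tin_mid (a point): Bystander: steel tumbler of wooden stirrers, 69 mm across, 140 mm tall, just behind the chest; the point is its centre, half-way up.
- mug_mid (a point): Bystander: big white mug in the row in front of the coffee machine, 80 mm across without its handle, 91 mm tall; the point is the centre of the mug itself, half-way up; the handle reaches 72 mm from it along its -y.
- cup_mid (a point): Bystander: white espresso cup of that row (others stand behind the machine), 61 mm across without its handle, 58 mm tall; the point is the centre of the cup itself, half-way up; the handle reaches 51 mm from it along its -y.
- carton_mid (a point): Bystander: standing carton, 39 mm (x) by 85 (y) by 125 tall; the point is its centre. Mug, cup and carton stand in any order in a loose row in front of the coffee machine, x 0.43 to 0.48, y -0.10 to 0.32 m. The machine's front is at x = 0.54 (y -0.22 to 0.26), 0.31 m high; the worktop's front edge at x = 0.38, a wall at y = 0.38.

How it is judged (in metres and radians):
On the way, in this order (a step that is already met when the one before it is completed fails the run):
1. the jar stands upright on the worktop, off the chest, let go (height (world z) of jar_mid between 0.044 and 0.062 m and angle between jar_mid's own z axis and vertical below 0.12 rad and horizontal distance between jar_mid and chest above 0.11 m and contact force between the fingers and jar below 0.2 N), for 0.2 s.
2. the lid is raised beyond 1.1 rad (value of joint lid above 1.1 rad), for 0.1 s.
3. the stay is past straight, on its stop (value of joint stay above 2.91 rad), for 0.2 s.
At the end, for the whole second after the job is handed in: The stay's elbow is past straight (joint above 2.91 rad, straight being 2.83) and the lid up (above 1.3 rad) and still, with nothing holding it; the jar stands upright (within 0.12 rad) and still on the worktop, its centre more than 110 mm from the chest's centre (value of joint stay above 2.91 rad and value of joint lid above 1.3 rad and velocity of joint lid between -0.1 and 0.1 rad/s and height (world z) of jar_mid between 0.044 and 0.062 m and angle between jar_mid's own z axis and vertical below 0.12 rad and horizontal distance between jar_mid and chest above 0.11 m and linear speed of jar below 0.03 m/s); the robot touches nothing.
It fails at once if the lid falls (closing faster than 4 rad/s) (velocity of joint lid below -4 rad/s).
It fails at once if the jar is tipped over (more than 0.7 rad) (angle between jar_mid's own z axis and vertical above 0.7 rad).
It fails at once if the tumbler, mug, cup or carton is shifted by more than 30 mm (distance of any of tin_mid, mug_mid, cup_mid, carton_mid from where it was at the start of the episode above 0.03 m).
It also fails if it takes over 62 s, if anything falls off the work surface, if the arm or the gripper's body presses on something with over 40 N, if the wrist force passes 120 N, or if a joint passes its speed limit or range.

## Robot

A 6-joint arm with a two-finger parallel gripper is mounted at the origin on a cart in front of the work surface, level with it; the furniture and walls round the work are solid. World frame = base frame: x ahead of the robot, y to its left, z up, the work surface at z = 0. Lengths are in mm, angles in rad, forces in N, time in s.
With the tool pointing down it reaches from about 350 to 875 mm from the base axis. Payload 4.2 kg.
Tool frame: the origin (TCP) lies at the very end of the fingers, on their centre line; the grasp point (between the pads) lies 19 mm behind it; z points along the fingers, y is the line along which they close (so a half turn about z gives the same grasp; the last joint's range is limited). The gripper opens to 85 mm and grips with 20 to 120 N. Pads are 22 mm wide; open, the fingers measure 114 mm over their backs; the gripper's body (76 mm by 85 mm) begins 54 mm behind the grasp point. The pads swing forward as they close: fully open they stand 13 mm farther back than shut.
Start: joints at [-0.949, 0.385, 0.008, 0, -1.194, -0.259], TCP at [221.822, -584.289, 210.812] pointing down, gripper open.
Joint ranges: [-3.14, 3.14], [-1.21, 2.06], [-1.07, 1.41], [-3.16, 2.05], [-2.99, -0.16], [-3.1, 3.1]. Speed limits (rad/s): [2.79, 2.79, 3.14, 3.14, 3.14, 3.14].

## Interface

Orientations are given as a rotation vector (axis times angle).
In Python, from cell import monitor, imaging, manip, finder gives the robot as it stands. The module is installed in compiled form; this text tells all that it offers.
- The arm moves only by the tool move_arm, never from a script. Its arguments are lists of equal length, an entry for each row: "offset": the shift along the tool's x, y, z scaled (see below), a list of three; "twist": the turn, a rotation vector about the tool's x, y, z scaled (see below), a list of three. A call has 1 to 12 rows; each row is the pose to reach, as a shift and turn from the pose commanded when the call began, along the tool's axes at that moment; what a row does not reach only later rows make up. The controller multiplies each number of a shift by 20 cm and each number of a turn by pi/2 rad. A row lasts 1/8 s, in which the tool goes at most 62.5 mm and 10.7 degrees, less where a joint would pass 70% of its speed; a pose out of reach is approached as far as the arm can. A call with a number of a shift or a turn outside -1 to 1 is refused whole. A call with a gripper value outside its range is refused whole. "jaw" is the closure in counts, from 0 (fully open) to 255 (shut), set as the call begins (left out, the last holds). The fingers move at their own pace and stop on an object; "newtons" is the grip in N (left out, the last holds). Time passes only in rows, so rows that repeat a pose let the fingers close. It gives the time, the measured TCP pose, the force, the opening and the grip force at its end, in the units of the state.
- monitor.get_state(): the state, without advancing time (a new reading comes with each control period).
- imaging.snapshot(name): name is "side" or "top"; returns the picture (400x640x3 uint8, red, green, blue); there is no depth.
- imaging.camera_model(name): a dict with "fx", "fy", "cx", "cy" (pixels), "k1" (the pictures are not rectified: a ray, as slopes to the right and down, at radius r is drawn at 1 + k1 r^2 times it, then the intrinsics apply), "pose" (4x4, takes a point from camera to world coordinates). Camera axes: x right, y down, z forward; pixel columns grow to the right and rows downward; lengths in mm; the calibration is good to about 2 mm. A picture is of the moment at which its call begins. camera_model takes no time and is no camera call.
- manip.finish_job(): hands the job in; it is judged then, once.
Trained networks look in the newest picture that a camera, given by its name, has taken for a name from the list of things; names that differ only in an ending like _2 or _b are one class to them, and where a whole thing is asked for, a point or a joint stands for the part that bears it (a point fixed in the world has none). Each returns a list of dicts, best first, with "score" (0 to 1); they miss things now and then, are a little off and sometimes report something else, mostly with a low value. They report only what shows in the picture. A call takes as long as a camera call.
- finder.regions_of(camera, label): "region" (400x640 bool, what is visible of it) and "bbox" ([left, top, right, bottom] in pixels, round what is visible of it).
The state is a dict: "time_s": time; "joints": joint angles; "joint_velocities": joint speeds; "joint_efforts": joint torques, N m; "tcp_pos": TCP position; "eef_rot": TCP orientation; "wrist_force": force on the tool from outside, world axes, zero at the start; "ft_torque": the same for the moment, N m; "width": finger opening in mm; "finger_force": force on a finger pad.
Only numpy, scipy, OpenCV 4.12 (cv2) and the standard library are available. Lean on these libraries where they do the work, as an engineer would, in place of code of your own. Each camera call takes 0.05 s, during which the arm holds its last target. There are 200 camera calls.

## Working session

There is one attempt and no reset: what is moved stays moved. The work goes in short steps, Python scripts to look and compute and a tool call to move; the robot and the scene stay as the last step left them, time stands still between calls to the robot, and variables do not carry over. Pictures are saved under pics/ and viewed, at most 10 in all, crops included, and the job is handed in when it is done.

Besides the shell and the picture viewer there is one more tool, called after ">>>" in YAML: its name, and indented under it one key for each argument. move_arm: Moves the arm, as the interface text tells. Shifts and turns lie within -1 to 1; 1 stands for 20 cm of shift or pi/2 rad of turn. Its arguments: {"type":"object","properties":{"offset":{"type":"array","items":{"type":"array","items":{"type":"number","minimum":-1,"maximum":1}}},"twist":{"type":"array","items":{"type":"array","items":{"type":"number","minimum":-1,"maximum":1}}},"jaw":{"type":"number"},"newtons":{"type":"number"}},"required":["offset","twist"]}

```bash
mkdir -p pics; python3 - <<'E'
from cell import monitor, imaging, finder
import cv2,numpy as np
for n in("top","side"):
    im=imaging.snapshot(n); cv2.imwrite(f"pics/{n}0.png",im[:,:,::-1])
    m=imaging.camera_model(n); print(n,{k:(np.round(v,3).tolist()) for k,v in m.items()})
    for l in("chest","lid","lid_bar","jar_mid","tin_mid","mug_mid","cup_mid","carton_mid"):
        r=finder.regions_of(n,l); print(l,[(round(x["score"],2),[int(b) for b in x["bbox"]]) for x in r[:2]])
s=monitor.get_state();print(s)
E
```

```text
top {'fx': 438.848, 'fy': 438.848, 'cx': 324.474, 'cy': 197.086, 'k1': -0.09, 'pose': [[-0.104, -0.884, 0.457, -223.839], [-0.995, 0.091, -0.051, -20.615], [0.003, -0.459, -0.888, 1504.455], [0.0, 0.0, 0.0, 1.0]]}
chest [(0.68, [372, 174, 393, 192])]
lid [(0.59, [369, 172, 397, 194])]
lid_bar [(0.7, [373, 176, 398, 197])]
jar_mid []
tin_mid [(0.49, [416, 170, 424, 177])]
mug_mid [(0.7, [239, 214, 266, 240])]
cup_mid []
carton_mid [(0.9, [200, 196, 228, 236]), (0.42, [371, 171, 397, 195])]
side {'fx': 469.477, 'fy': 469.477, 'cx': 319.699, 'cy': 193.609, 'k1': -0.013, 'pose': [[0.994, -0.061, 0.088, 385.646], [-0.105, -0.371, 0.923, -1339.652], [-0.024, -0.926, -0.376, 602.354], [0.0, 0.0, 0.0, 1.0]]}
chest [(0.79, [285, 208, 362, 292])]
lid [(0.81, [281, 205, 364, 258])]
lid_bar [(0.81, [284, 207, 356, 255])]
jar_mid [(0.86, [317, 194, 334, 242])]
tin_mid [(0.96, [349, 240, 378, 305])]
mug_mid [(0.97, [277, 165, 305, 198]), (0.21, [282, 205, 362, 256])]
cup_mid [(0.55, [288, 201, 311, 222])]
carton_mid [(0.97, [287, 147, 317, 178])]
{'time_s': 0.9, 'joints': array([-9.49434213e-01,  3.84646313e-01,  7.91610358e-03, -8.50780555e-06,
       -1.19397989e+00, -2.58598110e-01]), 'joint_velocities': array([ 0.00234289,  0.00015897, -0.00054869,  0.00061397, -0.00052006,
        0.0006763 ]), 'joint_efforts': array([ 3.49362745e-04, -3.92072654e+01,  1.88617963e+01,  4.19047728e+00,
       -2.82290166e-04, -1.01950182e-07]), 'tcp_pos': array([ 221.8107155 , -584.30420523,  210.84956718]), 'eef_rot': array([-5.66696243e-01,  3.09001360e+00, -1.17245407e-04]), 'wrist_force': array([ 0.5044772 ,  0.20509169, -0.67097306]), 'ft_torque': array([ 0.01928094, -0.08293758, -0.01752389]), 'finger_force': 0.0, 'width': 85.4591353406037}
```

```bash
python3 - <<'E'
import cv2,numpy as np
t=cv2.imread("pics/top0.png");s=cv2.imread("pics/side0.png")
a=cv2.resize(s[130:330,220:420],None,fx=3,fy=3,interpolation=2)
cv2.imwrite("pics/s1.png",a)
a=cv2.resize(t[130:280,180:440],None,fx=3,fy=3,interpolation=2)
cv2.imwrite("pics/t1.png",a)
E
```

```text
(no output)
```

View pics/s1.png

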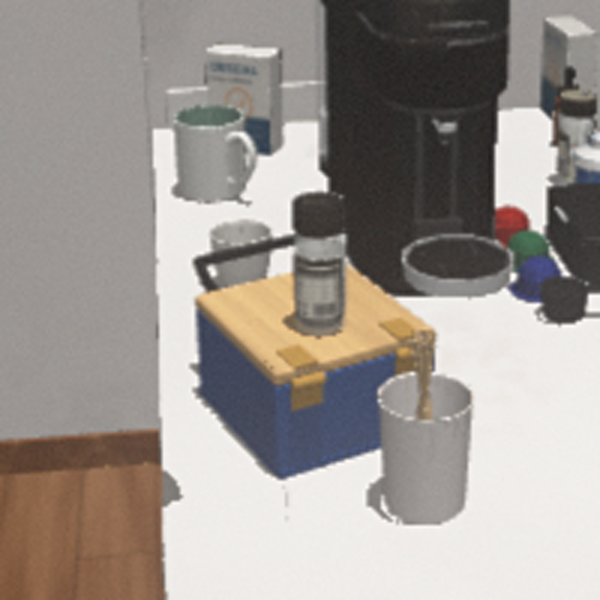

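View pics/t1.png

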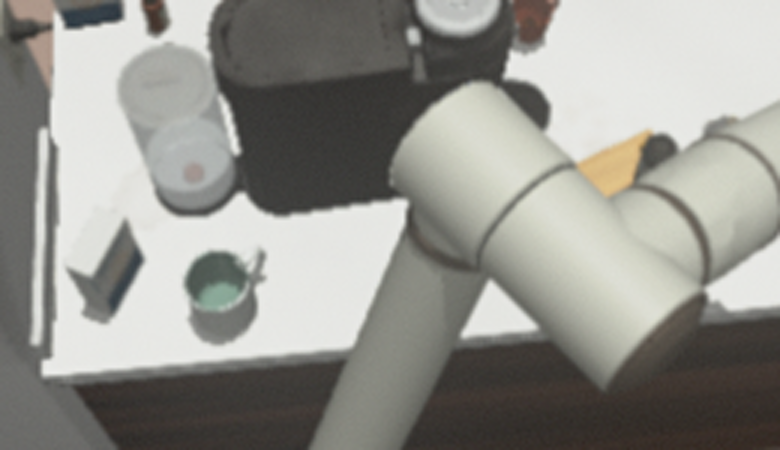

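The side view shows the chest shut with the jar on the lid; the hinge edge faces the camera (crop px (280,380)–(435,335)) and the bar is at crop px (200,263)–(295,240). The tumbler is at crop px (425,450). In the top view the arm hides the chest.

```bash
cat > h.py <<'E'
import numpy as np,cv2
from cell import imaging
from scipy.optimize import least_squares
from scipy.spatial.transform import Rotation as R
def proj(n,P):
    m=imaging.camera_model(n);T=np.linalg.inv(m["pose"]);P=np.atleast_2d(P)
    c=P@T[:3,:3].T+T[:3,3];s=c[:,:2]/c[:,2:];s=s*(1+m["k1"]*(s**2).sum(1,keepdims=True))
    return s*[m["fx"],m["fy"]]+[m["cx"],m["cy"]]
def chest2w(c,P):
    P=np.atleast_2d(np.array(P,float));a=c[2];M=np.array([[np.cos(a),-np.sin(a)],[np.sin(a),np.cos(a)]])
    return np.c_[P[:,:2]@M.T+c[:2],P[:,2]]
def cyl(c,r,z0,z1):
    t=np.linspace(0,2*np.pi,40);return np.r_[[[c[0]+r*np.cos(a),c[1]+r*np.sin(a),z] for z in(z0,z1) for a in t]]
def fitcyl(n,bb,r,z0,z1,x0,use=(0,1,2,3)):
    def f(c):
        p=proj(n,cyl(c,r,z0,z1));q=np.r_[p.min(0),p.max(0)];return (q-bb)[list(use)]
    s=least_squares(f,x0);return s.x,f(s.x)
E
python3 - <<'E'
from h import *
px=np.array([[278,380],[437,335],[198,298],[280,478],[198,263],[197,390]])/3+[220,130]-0.33
P=[[75,-70,92],[75,70,92],[-77,-70,92],[75,-70,0],[-109,-50,104],[-75,-70,0]]
f=lambda c:(proj("side",chest2w(c,P))-px).ravel()
s=least_squares(f,[400,-400,-1],loss="soft_l1");print(s.x,np.round(f(s.x).reshape(-1,2),1))
c=s.x
from cell import finder
j=finder.regions_of("side","jar_mid")[0]
print("jar",fitcyl("side",[317.3,194,335,241],20.5,92,197,c[:2]))
print("tin",fitcyl("side",[346,254,377,304],34.5,0,140,c[:2]))
print("mug",fitcyl("side",[277.5,165,302,197],40,0,91,[450,100]), "cup",fitcyl("side",[289.5,203,310.5,224],30.5,0,58,[450,0]))
r=chest2w(c,[[-109,0,104],[0,0,0],[31,0,101],[10,0,110],[75,0,80]]);print(r)
print(R.from_rotvec([-.5667,3.09,0]).as_matrix().round(3))
E
```

```text
[ 488.06939738 -344.38550064   -1.19570408] [[-0.6 -1.3]
 [ 0.5 -1.3]
 [-1.6 -0.6]
 [-0.   1.7]
 [ 0.4  0.1]
 [ 0.9  1.7]]
jar (array([ 492.6331701 , -363.07238842]), array([-0.4618714 , -1.04357633,  0.47212335,  0.79514377]))
tin (array([ 547.3055562 , -507.87429035]), array([ -1.53010331, -14.5260853 ,   1.43963086,  10.75872435]))
mug (array([427.95754005, 160.266138  ]), array([-0.13885088, -0.73766931,  0.13834257,  0.57810292])) cup (array([446.50440965, -75.00092053]), array([-0.19829878, -2.93061847,  0.19162646,  2.5012937 ]))
[[ 448.13633522 -242.96385331  104.        ]
 [ 488.06939738 -344.38550064    0.        ]
 [ 499.4265068  -373.23018933  101.        ]
 [ 491.73298106 -353.69023893  110.        ]
 [ 515.54627501 -414.17103779   80.        ]]
[[-0.935 -0.355  0.   ]
 [-0.355  0.935  0.   ]
 [-0.    -0.    -1.   ]]
```

```bash
python3 - <<'E'
import cv2
s=cv2.imread("pics/side0.png")
cv2.imwrite("pics/s2.png",cv2.resize(s[185:310,275:385],None,fx=5,fy=5,interpolation=cv2.INTER_NEAREST)[:600])
E
```

```text
(no output)
```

View pics/s2.png

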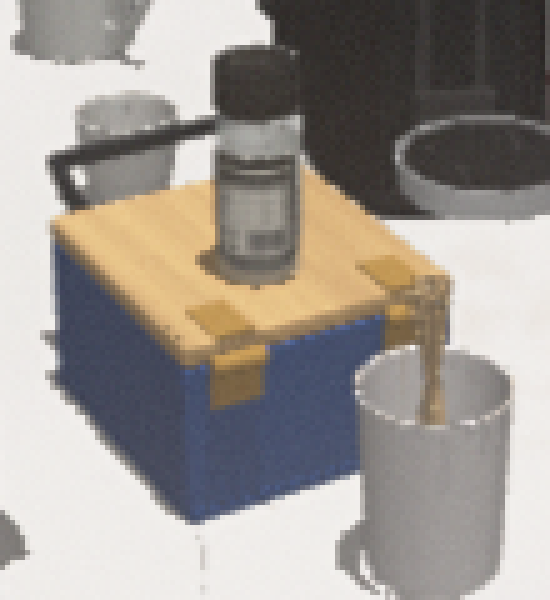

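```bash
python3 - <<'E'
from h import *
px=(np.array([[185,352],[195,522],[450,275],[52,222],[57,380],[55,238],[190,364],[51,160]]))/5+[275,185]-.5
P=[[75,-70,92],[75,-70,0],[75,70,92],[-77,-70,92],[-75,-70,0],[-77,-70,80],[75,-70,80],[-109,-53,104]]
f=lambda c:(proj("side",chest2w(c,P))-px).ravel()
s=least_squares(f,[400,-400,-1],loss="soft_l1");print(s.x,np.round(f(s.x).reshape(-1,2),1))
c=s.x
print("jar",fitcyl("side",np.array([214,45,301,287])/5+np.r_[275,185,275,185]-.5,20.5,92,197,c[:2]))
print("tin",fitcyl("side",np.array([356,348,513,604])/5+np.r_[275,185,275,185]-.5,34.5,0,100,c[:2]))
print(chest2w(c,[[-109,0,104],[0,0,0],[31,0,101]]))
E
```

```text
[ 488.72078827 -339.48766623   11.37287681] [[ 0.4 -0.9]
 [-0.3  0.6]
 [ 1.2 -0.5]
 [-0.7 -1.4]
 [ 0.5 -0. ]
 [-1.  -0.2]
 [-0.4  1.4]
 [ 0.4  0.4]]
jar (array([ 492.13180854, -364.47304171]), array([-0.62126117, -0.30491338,  0.64095583,  0.19367419]))
tin (array([ 551.96163546, -484.61234545]), array([-0.66006281, -3.3900575 ,  0.64213928,  2.61916732]))
[[ 448.56365471 -238.15452938  104.        ]
 [ 488.72078827 -339.48766623    0.        ]
 [ 500.14162442 -368.30718222  101.        ]]
```

The zoomed view (5x, offset (275,185)) gives the chest at about (489,-339), yaw -68.4°, and the jar at (492,-364). The tool yaw already matches the chest, so I'll go above the jar.

>>> move_arm:
  offset:
    - [-0.2,0.07,-0.14]
    - [-0.5,0.16,-0.14]
    - [-0.83,0.274,-0.14]
    - [-0.83,0.274,-0.14]
  twist:
    - [0,0,0]
    - [0,0,0]
    - [0,0,0]
    - [0,0,0]
  jaw: 0
  newtons: 30

```text
time_s: 1.45
tcp_pos: [360.2, -471.9, 239.1]
eef_rot: [-0.574, 3.088, -0.0]
wrist_force: [-1.0, -0.2, -0.6]
width: 85.1
finger_force: 0.0
```

>>> move_arm:
  offset:
    - [-0.3,0.1,0]
    - [-0.6,0.2,0]
    - [-0.823,0.274,0]
    - [-0.823,0.274,0]
    - [-0.823,0.274,0]
  twist:
    - [0,0,0]
    - [0,0,0]
    - [0,0,0]
    - [0,0,0]
    - [0,0,0]

```text
time_s: 2.08
tcp_pos: [491.5, -364.9, 238.6]
eef_rot: [0.566, -3.09, -0.0]
wrist_force: [-0.8, -0.5, 0.7]
width: 85.7
finger_force: 0.0
```

```bash
python3 - <<'E'
from h import *
from cell import monitor,finder
s=imaging.snapshot("side");t=imaging.snapshot("top")
print(monitor.get_state()["tcp_pos"])
for n in("top","side"):
    for l in("chest","jar_mid"):
        print(n,l,[(round(x["score"],2),[int(b) for b in x["bbox"]]) for x in finder.regions_of(n,l)[:2]])
print(proj("side",[[630,-350,0],[492,-364.5,197]]),proj("top",[[630,-350,0],[492,-364.5,197]]))
a=cv2.resize(s[170:310,270:410],None,fx=4,fy=4)[:560]; b=cv2.resize(t[130:270,340:400],None,fx=4,fy=4)
cv2.imwrite("pics/j1.png",np.hstack([a,b])[:,:,::-1])
E
```

```text
[ 490.97189949 -365.50949928  238.8839538 ]
top chest [(0.78, [362, 175, 417, 230])]
top jar_mid [(0.53, [388, 175, 403, 198])]
side chest [(0.88, [282, 209, 365, 292])]
side jar_mid [(0.55, [317, 194, 334, 244])]
[[381.9263731  264.52212441]
 [325.68596553 196.60673812]] [[383.17122495 173.6452384 ]
 [400.91235163 178.73291059]]
```

View pics/j1.png

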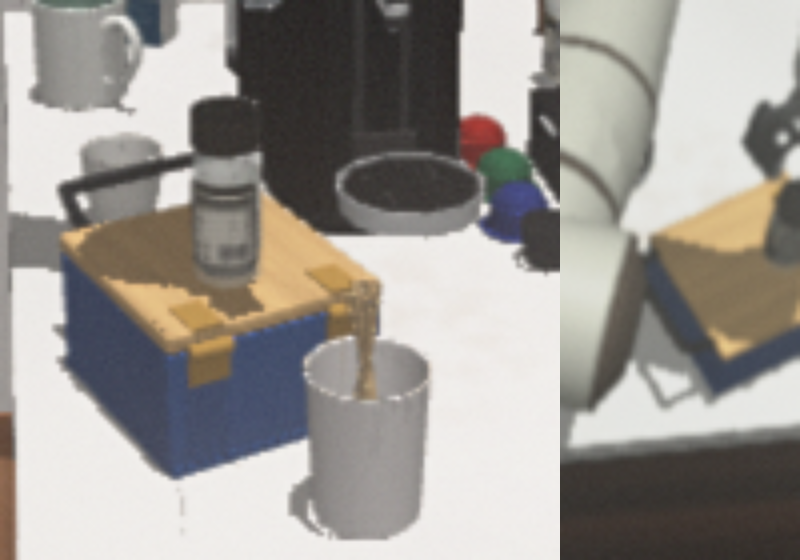

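The jar is at crop px (225,190) in the side view. In the top view, its cap is near (400,179), as predicted. I'll check the chest and jar fit against the top view.

```bash
python3 - <<'E'
from h import *
t=imaging.snapshot("top")
c=[488.7,-339.5,-1.1935]
b=cv2.resize(t[140:260,340:460],None,fx=5,fy=5)[:,:,::-1].copy()
for P in ([[x,y,92] for x,y in((-77,-70),(-77,70),(75,70),(75,-70),(-77,-70))],[[-109,-50,104],[-109,50,104]],[[-75,-70,0],[-75,70,0]]):
    q=proj("top",chest2w(c,P)); q=((q-[340,140]+.5)*5).astype(int); cv2.polylines(b,[q],False,(0,0,255),1)
for w in(cyl([492,-364.5],20.5,197,197),cyl([492,-364.5],20.5,92,92),cyl([630,-350],20.5,0,0)):
    q=((proj("top",w)-[340,140]+.5)*5).astype(int);cv2.polylines(b,[q],False,(0,255,0),1)
cv2.imwrite("pics/t2.png",b)
E
```

```text
(no output)
```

View pics/t2.png

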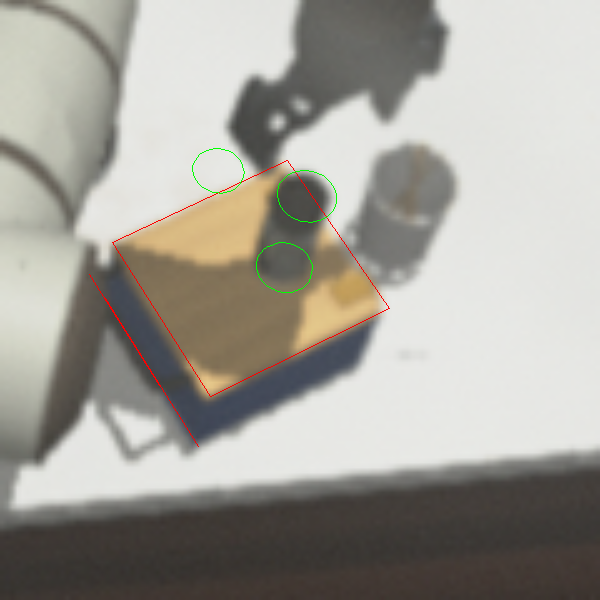

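The overlay matches the lid within about 1 px, and the jar cap at (300,197) against the predicted (306,196). Now I'll descend and grip.

>>> move_arm:
  offset:
    - [0,0.005,0.15]
    - [0,0.005,0.3]
    - [0,0.005,0.44]
    - [0,0.005,0.44]
  twist:
    - [0,0,0]
    - [0,0,0]
    - [0,0,0]
    - [0,0,0]

```text
time_s: 2.92
tcp_pos: [490.0, -363.1, 148.6]
eef_rot: [0.565, -3.086, -0.005]
wrist_force: [0.4, 0.8, 0.2]
width: 85.5
finger_force: 0.0
```

>>> move_arm:
  offset:
    - [0,0,0]
    - [0,0,0]
    - [0,0,0]
    - [0,0,0]
    - [0,0,0]
    - [0,0,0]
  twist:
    - [0,0,0]
    - [0,0,0]
    - [0,0,0]
    - [0,0,0]
    - [0,0,0]
    - [0,0,0]
  jaw: 255
  newtons: 30

```text
time_s: 3.68
tcp_pos: [492.4, -364.1, 152.4]
eef_rot: [-0.567, 3.088, -0.003]
wrist_force: [-0.4, 1.1, 6.3]
width: 39.6
finger_force: 31.2
```

>>> move_arm:
  offset:
    - [0,0,-0.08]
    - [0,0,-0.18]
    - [-0.1,-0.03,-0.2]
    - [-0.25,-0.07,-0.2]
    - [-0.4,-0.11,-0.2]
    - [-0.55,-0.15,-0.2]
    - [-0.67,-0.18,-0.2]
    - [-0.67,-0.18,-0.1]
    - [-0.67,-0.18,0.05]
    - [-0.67,-0.18,0.2]
    - [-0.67,-0.18,0.3]
    - [-0.67,-0.18,0.38]
  twist:
    - [0,0,0]
    - [0,0,0]
    - [0,0,0]
    - [0,0,0]
    - [0,0,0]
    - [0,0,0]
    - [0,0,0]
    - [0,0,0]
    - [0,0,0]
    - [0,0,0]
    - [0,0,0]
    - [0,0,0]

```text
time_s: 5.18
tcp_pos: [629.3, -349.5, 73.6]
eef_rot: [0.566, -3.089, -0.002]
wrist_force: [0.7, -0.1, -1.1]
width: 39.8
finger_force: 30.7
```

```bash
python3 - <<'E'
from h import *
from cell import monitor
s=imaging.snapshot("side")
st=monitor.get_state();print(st["tcp_pos"],st["wrist_force"],st["width"],st["finger_force"])
cv2.imwrite("pics/j2.png",cv2.resize(s[170:310,270:450],None,fx=4,fy=4)[:,:,::-1])
E
```

```text
[ 628.16850108 -348.84079421   71.18148539] [-0.77468856 -0.32771855 -2.73059727] 39.71141083992678 30.647020116448402
```

View pics/j2.png

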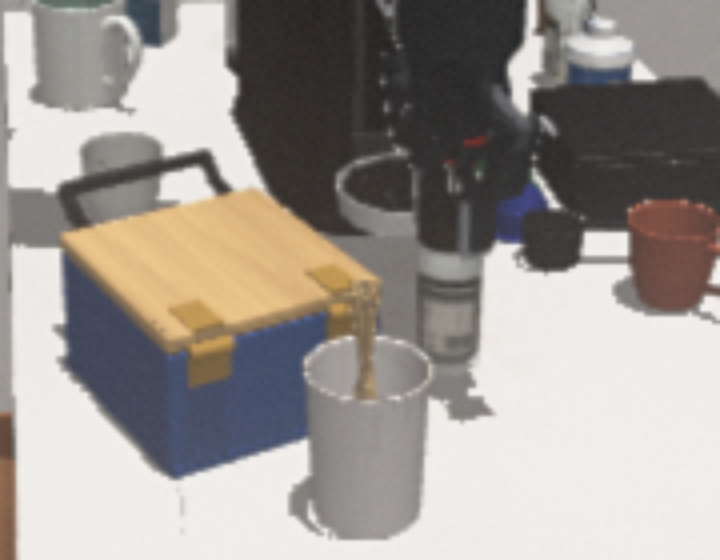

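The jar hangs upright at crop px (448,300), about 10 mm above the worktop. The whole bar is now visible, from (65,188) to (208,157). Next I'll lower the jar gently.

>>> move_arm:
  offset:
    - [0,0,0.02]
    - [0,0,0.035]
    - [0,0,0.045]
    - [0,0,0.045]
  twist:
    - [0,0,0]
    - [0,0,0]
    - [0,0,0]
    - [0,0,0]

```text
time_s: 5.72
tcp_pos: [629.8, -349.7, 66.2]
eef_rot: [-0.567, 3.09, -0.0]
wrist_force: [-0.3, -0.9, -1.2]
width: 39.8
finger_force: 30.6
```

```bash
python3 - <<'E'
from h import *
from cell import monitor
st=monitor.get_state();print(st["tcp_pos"],st["wrist_force"])
px=(np.array([[185,352],[195,522],[450,275],[52,222],[57,380],[55,238],[190,364]]))/5+[275,185]-.5
px=np.r_[px,np.array([[66,188],[208,156]])/4+[270,170]-.5]
P=[[75,-70,92],[75,-70,0],[75,70,92],[-77,-70,92],[-75,-70,0],[-77,-70,80],[75,-70,80],[-109,-50,104],[-109,50,104]]
pt=np.array([[111,244],[210,398],[388,310]])/5+[340,140]-.5
Pt=[[-77,70,92],[-77,-70,92],[75,-70,92]]
Pt=[[-77,-70,92],[-77,-70,92],[75,-70,92]]
for p,P2 in zip(range(1),[0]):
    q=proj("top",chest2w([488.7,-339.5,-1.1935],[[-77,-70,92],[-77,70,92],[75,70,92],[75,-70,92]]));print((q-[340,140]+.5)*5)
E
```

```text
[ 629.82607077 -349.69812548   66.1621701 ] [-0.32102894 -0.85099717 -1.19798528]
[[210.56765235 396.66238832]
 [112.33849127 242.50281426]
 [287.87056968 160.38300963]
 [389.86432562 308.17702155]]
```

>>> move_arm:
  offset:
    - [0,0,0.012]
    - [0,0,0.022]
    - [0,0,0.03]
    - [0,0,0.03]
  twist:
    - [0,0,0]
    - [0,0,0]
    - [0,0,0]
    - [0,0,0]

```text
time_s: 6.22
tcp_pos: [629.7, -349.7, 60.4]
eef_rot: [-0.567, 3.09, -0.0]
wrist_force: [-1.5, 0.3, 1.8]
width: 39.6
finger_force: 30.9
```

```bash
python3 - <<'E'
from h import *
px=(np.array([[185,352],[195,522],[450,275],[52,222],[57,380],[55,238],[190,364]]))/5+[275,185]-.5
px=np.r_[px,np.array([[66,188],[208,156]])/4+[270,170]-.5]
P=[[75,-70,92],[75,-70,0],[75,70,92],[-77,-70,92],[-75,-70,0],[-77,-70,80],[75,-70,80],[-109,-50,104],[-109,50,104]]
pt=np.array([[111,245],[210,399],[388,310]])/5+[340,140]-.5
Pt=[[-77,70,92],[-77,-70,92],[75,-70,92]]
f=lambda c:np.r_[(proj("side",chest2w(c,P))-px).ravel(),(proj("top",chest2w(c,Pt))-pt).ravel()*1.4]
s=least_squares(f,[489,-340,-1.19],loss="soft_l1");c=s.x;print(c,np.round(f(c).reshape(-1,2),1))
print(chest2w(c,[[-109,0,104],[0,0,0],[31,0,101],[75,0,80]]))
E
```

```text
[ 488.51093033 -338.8998467    -1.19329563] [[ 0.3 -1. ]
 [-0.4  0.5]
 [ 1.1 -0.6]
 [-0.8 -1.5]
 [ 0.4 -0.2]
 [-1.1 -0.3]
 [-0.5  1.3]
 [ 0.   0.1]
 [-0.5 -0.1]
 [ 0.2 -0.6]
 [-0.1 -0.6]
 [ 0.3 -0.4]]
[[ 448.33371526 -237.57467022  104.        ]
 [ 488.51093033 -338.8998467     0.        ]
 [ 499.93747773 -367.71709873  101.        ]
 [ 516.15580308 -408.61900484   80.        ]]
```

>>> move_arm:
  offset:
    - [0,0,0.006]
    - [0,0,0.01]
    - [0,0,0.01]
  twist:
    - [0,0,0]
    - [0,0,0]
    - [0,0,0]

```text
time_s: 6.6
tcp_pos: [629.9, -349.7, 60.4]
eef_rot: [-0.568, 3.089, -0.002]
wrist_force: [-3.8, 3.1, 8.4]
width: 39.6
finger_force: 31.7
```

>>> move_arm:
  offset:
    - [0,0,-0.003]
    - [0,0,-0.005]
    - [0,0,-0.005]
    - [0,0,-0.005]
    - [0,0,-0.005]
    - [0,0,-0.005]
  twist:
    - [0,0,0]
    - [0,0,0]
    - [0,0,0]
    - [0,0,0]
    - [0,0,0]
    - [0,0,0]
  jaw: 0

```text
time_s: 7.35
tcp_pos: [629.7, -349.7, 58.7]
eef_rot: [0.567, -3.09, -0.0]
wrist_force: [-0.0, -0.3, 0.3]
width: 85.5
finger_force: 0.0
```

>>> move_arm:
  offset:
    - [0,0,-0.1]
    - [0,0,-0.25]
    - [0,0,-0.45]
    - [0,0,-0.7]
    - [0,0,-0.75]
    - [0,0,-0.75]
  twist:
    - [0,0,0]
    - [0,0,0]
    - [0,0,0]
    - [0,0,0]
    - [0,0,0]
    - [0,0,0]

```text
time_s: 8.1
tcp_pos: [629.8, -349.5, 209.4]
eef_rot: [-0.566, 3.089, -0.0]
wrist_force: [-0.6, 0.3, -0.3]
width: 85.1
finger_force: 0.0
```

>>> move_arm:
  offset:
    - [0.15,0.2,0]
    - [0.35,0.45,0]
    - [0.55,0.7,0]
    - [0.65,0.845,0]
    - [0.65,0.845,0]
    - [0.65,0.845,0.2]
    - [0.65,0.845,0.2]
  twist:
    - [0,0,0]
    - [0,0,0]
    - [0,0,0]
    - [0,0,0]
    - [0,0,0]
    - [0,0,0]
    - [0,0,0]
  jaw: 180

```text
time_s: 8.98
tcp_pos: [446.0, -237.3, 165.2]
eef_rot: [0.564, -3.082, -0.006]
wrist_force: [0.4, 0.2, 0.9]
width: 25.1
finger_force: 0.0
```

```bash
python3 - <<'E'
from h import *
from cell import monitor
s=imaging.snapshot("side");t=imaging.snapshot("top")
st=monitor.get_state();p=st["tcp_pos"];print(p,st["width"])
M=R.from_rotvec(st["eef_rot"]).as_matrix();print(M.round(3), M.T@(np.array([448.3,-237.6,104])-p))
cx,cy=proj("side",[448,-238,110])[0];print(cx,cy)
def draw(n,im,x0,y0):
    b=cv2.resize(im[y0:y0+120,x0:x0+120],None,fx=3.3,fy=3.3)[:,:,::-1].copy()
    q=proj(n,np.r_[chest2w([488.5,-338.9,-1.1933],[[-109,-50,104],[-109,50,104]]),[p]]);q=((q-[x0,y0]+.5)*3.3).astype(int)
    cv2.polylines(b,[q[:2]],False,(0,0,255),1);cv2.circle(b,tuple(map(int,q[2])),3,(0,255,0),1);return b
cv2.imwrite("pics/b1.png",np.hstack([draw("side",s,265,150),draw("top",t,310,140)]))
E
```

```text
[ 448.6874384  -238.31213138  168.50389251] 25.019492456549585
[[-0.935 -0.355 -0.002]
 [-0.355  0.935 -0.   ]
 [ 0.002  0.    -1.   ]] [-1.39919040e-03  7.94045227e-01  6.45040997e+01]
303.6134532301462 210.36996489050068
```

View pics/b1.png

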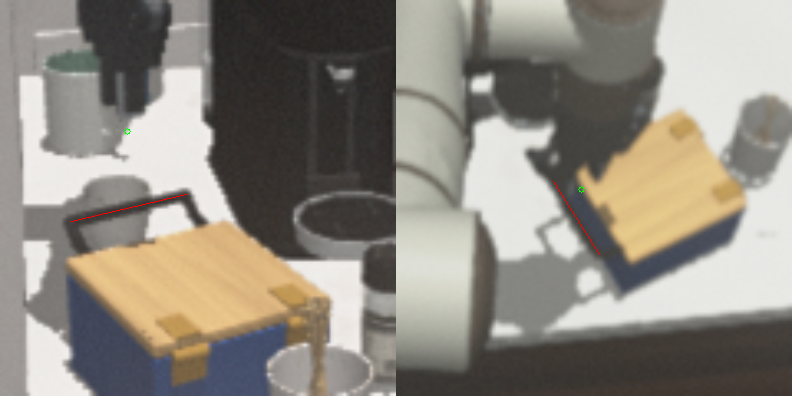

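The fingers are above the bar at side crop (120,112), with a 25 mm opening. The projected bar overlays the seen bar in both views, so I'll descend over it.

>>> move_arm:
  offset:
    - [0,0.004,0.12]
    - [0,0.004,0.24]
    - [0,0.004,0.32]
    - [0,0.004,0.38]
    - [0,0.004,0.4]
    - [0,0.004,0.4]
  twist:
    - [0,0,0]
    - [0,0,0]
    - [0,0,0]
    - [0,0,0]
    - [0,0,0]
    - [0,0,0]

```text
time_s: 9.82
tcp_pos: [448.4, -237.2, 89.2]
eef_rot: [-0.567, 3.089, -0.001]
wrist_force: [0.0, 0.1, 0.9]
width: 24.7
finger_force: 0.0
```

>>> move_arm:
  offset:
    - [0,0,0]
    - [0,0,0]
    - [0,0,0]
    - [0,0,0]
  twist:
    - [0,0,0]
    - [0,0,0]
    - [0,0,0]
    - [0,0,0]
  jaw: 255
  newtons: 30

```text
time_s: 10.32
tcp_pos: [448.0, -237.1, 88.9]
eef_rot: [-0.567, 3.09, -0.0]
wrist_force: [-0.6, 0.0, 0.6]
width: 0.2
finger_force: 0.0
```

```bash
python3 - <<'E'
from h import *
from cell import monitor
s=imaging.snapshot("side");t=imaging.snapshot("top")
p=monitor.get_state()["tcp_pos"]
def draw(n,im,x0,y0):
    b=cv2.resize(im[y0:y0+80,x0:x0+80],None,fx=5,fy=5)[:,:,::-1].copy()
    q=proj(n,[p]);q=((q-[x0,y0]+.5)*5).astype(int)
    cv2.circle(b,tuple(map(int,q[0])),3,(0,255,0),1);return b
cv2.imwrite("pics/b2.png",np.hstack([draw("side",s,265,170),draw("top",t,330,160)]))
E
```

```text
(no output)
```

View pics/b2.png

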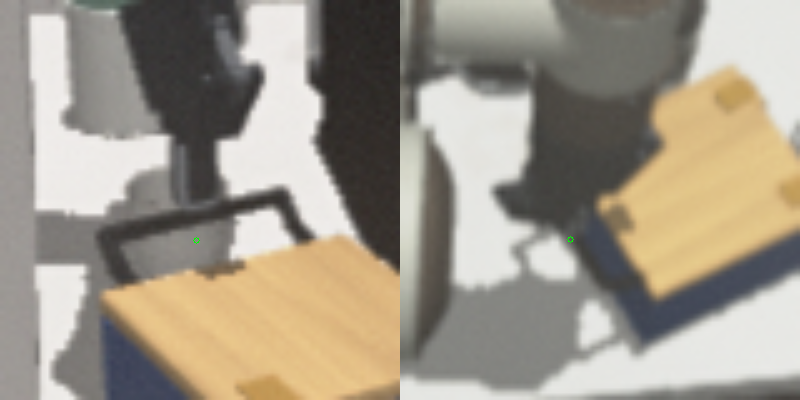

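```bash
python3 - <<'E'
from h import *
print((proj("side",[[628,-349,71],[628,-349,90],[628,-329,71]])-[270,170]+.5)*4)
p=np.array([448,-237.1,88.9])
for d in ([0,0,0],[0,0,12],[0,0,19],[0,20,0],[0,30,0],[-7,20,0],[0,20,8]): print(d,((proj("side",p+d)-[265,170]+.5)*5).round())
E
python3 - <<'E'
import cv2
a=cv2.imread("pics/b2.png");cv2.imwrite("pics/b3.png",cv2.resize(a[130:290,80:320],None,fx=3,fy=3,interpolation=0))
E
```

```text
[[449.16245732 277.40531627]
 [449.98540783 249.25519628]
 [441.7945728  262.42319056]]
[0, 0, 0] [[197. 241.]]
[0, 0, 12] [[196. 220.]]
[0, 0, 19] [[196. 207.]]
[0, 20, 0] [[194. 225.]]
[0, 30, 0] [[193. 217.]]
[-7, 20, 0] [[181. 226.]]
[0, 20, 8] [[194. 211.]]
```

View pics/b3.png

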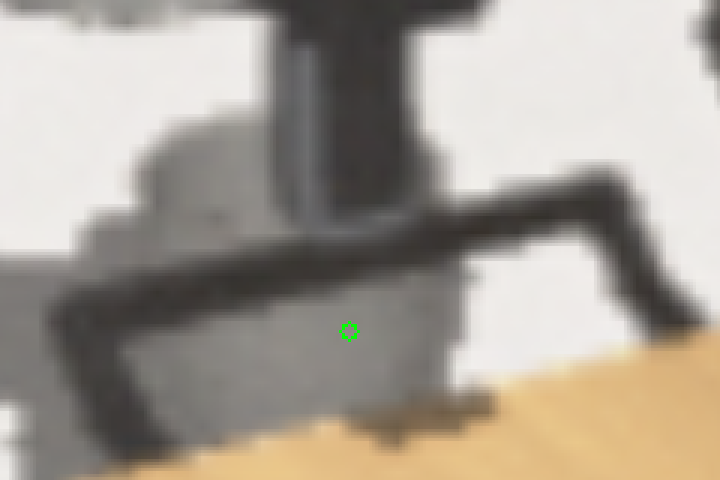

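The side view (crop around (190,207)) shows the real fingertips ending at the bar's top. They sit about 19 mm higher than the reported TCP, so the fingers closed above the bar without touching it. I'll raise, reopen and go about 19 mm deeper.

>>> move_arm:
  offset:
    - [0,0,-0.08]
    - [0,0,-0.08]
    - [0,0,-0.08]
    - [0,0,-0.08]
  twist:
    - [0,0,0]
    - [0,0,0]
    - [0,0,0]
    - [0,0,0]
  jaw: 180

```text
time_s: 10.92
tcp_pos: [447.5, -236.9, 104.2]
eef_rot: [0.566, -3.089, -0.001]
wrist_force: [-0.7, -0.1, 0.4]
width: 24.8
finger_force: 0.0
```

>>> move_arm:
  offset:
    - [0,0,0.06]
    - [0,0,0.1]
    - [0,0,0.13]
    - [0,0,0.16]
    - [0,0,0.175]
    - [0,0,0.175]
  twist:
    - [0,0,0]
    - [0,0,0]
    - [0,0,0]
    - [0,0,0]
    - [0,0,0]
    - [0,0,0]

```text
time_s: 11.68
tcp_pos: [447.8, -237.0, 69.6]
eef_rot: [0.567, -3.09, -0.0]
wrist_force: [0.7, -0.2, -0.1]
width: 25.0
finger_force: 0.0
```

>>> move_arm:
  offset:
    - [0,0,0]
    - [0,0,0]
    - [0,0,0]
    - [0,0,0]
  twist:
    - [0,0,0]
    - [0,0,0]
    - [0,0,0]
    - [0,0,0]
  jaw: 255
  newtons: 30

```text
time_s: 12.18
tcp_pos: [448.6, -238.0, 70.3]
eef_rot: [-0.567, 3.089, -0.003]
wrist_force: [1.3, -4.6, -2.5]
width: 8.9
finger_force: 29.6
```

Gripped the bar (8.9 mm). Computing the arc.

```bash
python3 - <<'E'
import numpy as np
r=np.hypot(184,24);a=np.arctan2(24,184)
f=lambda t:np.array([-(184-r*np.cos(t+a)),-(r*np.sin(t+a)-24)])/200
for L in([.04,.09,.15,.21,.27,.33,.39,.45,.51,.57,.63,.68],[.73,.79,.85,.91,.97,1.03,1.09,1.15,1.20,1.25,1.29,1.32,1.34,1.36]):
    b=f(L[0]-.04 if L[0]<.1 else .68)
    print([[0]+np.round(f(t)-b,3).tolist() for t in L])
E
```

```text
[[0, -0.006, -0.037], [0, -0.015, -0.082], [0, -0.028, -0.136], [0, -0.045, -0.189], [0, -0.065, -0.241], [0, -0.089, -0.292], [0, -0.115, -0.341], [0, -0.144, -0.388], [0, -0.176, -0.434], [0, -0.21, -0.477], [0, -0.247, -0.519], [0, -0.28, -0.552]]
[[0, -0.034, -0.031], [0, -0.078, -0.066], [0, -0.123, -0.099], [0, -0.17, -0.128], [0, -0.219, -0.155], [0, -0.269, -0.179], [0, -0.321, -0.199], [0, -0.374, -0.217], [0, -0.418, -0.229], [0, -0.464, -0.239], [0, -0.5, -0.245], [0, -0.528, -0.249], [0, -0.546, -0.251], [0, -0.565, -0.253]]
```

>>> move_arm:
  offset:
    - [0,-0.006,-0.037]
    - [0,-0.015,-0.082]
    - [0,-0.028,-0.136]
    - [0,-0.045,-0.189]
    - [0,-0.065,-0.241]
    - [0,-0.089,-0.292]
    - [0,-0.115,-0.341]
    - [0,-0.144,-0.388]
    - [0,-0.176,-0.434]
    - [0,-0.21,-0.477]
    - [0,-0.247,-0.519]
    - [0,-0.28,-0.552]
  twist:
    - [0,0,0]
    - [0,0,0]
    - [0,0,0]
    - [0,0,0]
    - [0,0,0]
    - [0,0,0]
    - [0,0,0]
    - [0,0,0]
    - [0,0,0]
    - [0,0,0]
    - [0,0,0]
    - [0,0,0]

```text
time_s: 13.68
tcp_pos: [468.2, -288.3, 181.5]
eef_rot: [-0.567, 3.089, 0.003]
wrist_force: [2.5, 8.9, 4.2]
width: 8.3
finger_force: 29.4
```

>>> move_arm:
  offset:
    - [0,-0.034,-0.031]
    - [0,-0.078,-0.066]
    - [0,-0.123,-0.099]
    - [0,-0.17,-0.128]
    - [0,-0.219,-0.155]
    - [0,-0.269,-0.179]
    - [0,-0.321,-0.199]
    - [0,-0.374,-0.217]
    - [0,-0.418,-0.229]
    - [0,-0.464,-0.239]
    - [0,-0.5,-0.245]
    - [0,-0.528,-0.249]
  twist:
    - [0,0,0]
    - [0,0,0]
    - [0,0,0]
    - [0,0,0]
    - [0,0,0]
    - [0,0,0]
    - [0,0,0]
    - [0,0,0]
    - [0,0,0]
    - [0,0,0]
    - [0,0,0]
    - [0,0,0]

```text
time_s: 15.18
tcp_pos: [507.0, -387.7, 232.8]
eef_rot: [-0.568, 3.086, -0.002]
wrist_force: [4.7, 5.7, 5.6]
width: 8.9
finger_force: 30.9
```

```bash
python3 - <<'E'
from h import *
from cell import monitor
s=imaging.snapshot("side")
st=monitor.get_state();p=st["tcp_pos"];print(p,st["width"],st["wrist_force"])
C=[488.5,-338.9,-1.1933]
b=cv2.resize(s[140:300,260:420],None,fx=3.7,fy=3.7)[:,:,::-1].copy()
q=proj("side",np.r_[[p],chest2w(C,[[75,-70,80],[75-152*np.cos(1.32),-70,80+152*np.sin(1.32)],[10,0,110],[31,0,101]])]);q=((q-[260,140]+.5)*3.7).astype(int)
for i,k in enumerate(q): cv2.circle(b,tuple(map(int,k)),3,[(0,255,0),(0,0,255),(0,0,255),(255,0,255),(255,0,255)][i],1)
cv2.imwrite("pics/l1.png",b)
E
```

```text
[ 507.22166493 -388.34516007  232.68014595] 8.918180901201103 [4.75850662 3.98070045 5.66762519]
```

View pics/l1.png

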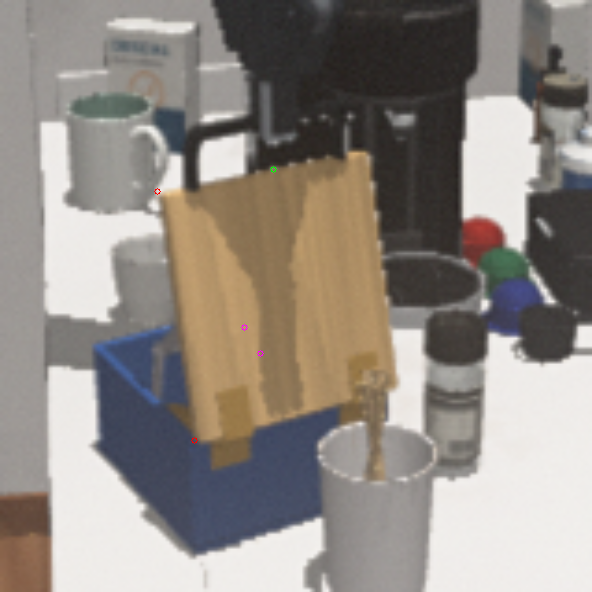

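Lid at about 1.32 rad, jar upright at crop px (455,390). I'll raise it a little more, release, then rise.

>>> move_arm:
  offset:
    - [0,-0.02,-0.002]
    - [0,-0.035,-0.004]
    - [0,-0.035,-0.004]
    - [0,-0.035,-0.004]
  twist:
    - [0,0,0]
    - [0,0,0]
    - [0,0,0]
    - [0,0,0]

```text
time_s: 15.72
tcp_pos: [509.5, -394.2, 233.4]
eef_rot: [-0.568, 3.085, -0.003]
wrist_force: [5.3, 4.2, 4.0]
width: 8.5
finger_force: 31.0
```

>>> move_arm:
  offset:
    - [0,0,0]
    - [0,0,0]
    - [0,0,0]
  twist:
    - [0,0,0]
    - [0,0,0]
    - [0,0,0]
  jaw: 180

```text
time_s: 16.1
tcp_pos: [506.9, -394.9, 230.5]
eef_rot: [0.566, -3.089, -0.001]
wrist_force: [0.5, 0.9, -0.1]
width: 25.1
finger_force: 0.0
```

>>> move_arm:
  offset:
    - [0,0,-0.12]
    - [0,0,-0.3]
    - [0,0.15,-0.4]
    - [0,0.35,-0.4]
    - [0,0.6,-0.4]
    - [0,0.85,-0.4]
    - [0,1.0,-0.4]
    - [0,1.0,-0.4]
  twist:
    - [0,0,0]
    - [0,0,0]
    - [0,0,0]
    - [0,0,0]
    - [0,0,0]
    - [0,0,0]
    - [0,0,0]
    - [0,0,0]

```text
time_s: 17.1
tcp_pos: [435.9, -206.7, 311.6]
eef_rot: [-0.57, 3.089, -0.001]
wrist_force: [-0.1, -0.9, -0.1]
width: 25.1
finger_force: 0.0
```

```bash
python3 - <<'E'
from h import *
from cell import monitor,finder
t=imaging.snapshot("top");s=imaging.snapshot("side")
st=monitor.get_state();print(st["time_s"],st["tcp_pos"],st["eef_rot"],st["joints"].round(3))
for n,im in(("top",t),("side",s)):
    for l in("stay_bar","lid"):
        print(n,l,[(round(x["score"],2),[int(b) for b in x["bbox"]]) for x in finder.regions_of(n,l)[:2]])
    h=cv2.cvtColor(im,cv2.COLOR_RGB2HSV);m=((h[...,0]<8)|(h[...,0]>172))&(h[...,1]>130)&(h[...,2]>60)
    k,_,S,cc=cv2.connectedComponentsWithStats(m.astype(np.uint8))
    print(n,[(S[i].tolist(),cc[i].round(1).tolist()) for i in range(1,k) if S[i,4]>6][:10])
C=[488.5,-338.9,-1.1933]
B=[[10,-40,110],[10,40,110],[31,0,101]]
print(proj("top",chest2w(C,B)),proj("side",chest2w(C,B)))
for th in(1.2,1.28,1.32,1.36):
    print(th,proj("side",chest2w(C,[[75-152*np.cos(th)+12*np.sin(th),y,80+152*np.sin(th)+12*np.cos(th)] for y in(-70,70)])).round(1).tolist())
E
```

```text
17.2 [ 436.78694727 -207.94830579  311.06459393] [-5.67183356e-01  3.08981899e+00 -6.66265034e-04] [-0.107  0.08  -0.145  0.    -1.345 -1.1  ]
top stay_bar [(0.52, [378, 170, 407, 211])]
top lid [(0.9, [393, 150, 421, 204])]
top [([388, 183, 12, 16, 50], [393.2, 190.6])]
side stay_bar [(0.44, [301, 229, 307, 245])]
side lid [(0.63, [304, 164, 366, 261])]
side [([385, 199, 11, 12, 79], [389.4, 203.9])]
[[398.55212713 199.78237267]
 [386.93766232 182.4579975 ]
 [397.23393725 189.85360316]] [[310.53079827 231.89159013]
 [340.34895982 224.27513492]
 [330.00842503 234.94204945]]
1.2 [[300.8, 190.9], [355.9, 179.3]]
1.28 [[303.2, 191.4], [358.7, 179.5]]
1.32 [[304.4, 191.8], [360.1, 179.9]]
1.36 [[305.6, 192.3], [361.5, 180.3]]
```

Released. The red bar sits at about (11,0,110) in the chest frame (top-view centroid (393.2,190.6), predicted (392.7,191.1)). Now I'll close the jaw, lean back 35° and go to a pre-approach pose.

>>> move_arm:
  offset:
    - [0,-0.05,0.0]
    - [0,-0.1,0.0]
    - [0,-0.2,0.05]
    - [0,-0.3,0.15]
    - [0,-0.415,0.3]
    - [0,-0.415,0.3]
    - [0,-0.415,0.3]
  twist:
    - [0.1,0,0]
    - [0.2,0,0]
    - [0.3,0,0]
    - [0.389,0,0]
    - [0.389,0,0]
    - [0.389,0,0]
    - [0.389,0,0]
  jaw: 255

```text
time_s: 18.27
tcp_pos: [467.0, -285.7, 251.9]
eef_rot: [-0.52, 2.848, -0.899]
wrist_force: [0.1, -0.4, -0.2]
width: -0.2
finger_force: 0.0
```

```bash
cat >g.py <<'E'
from h import *
from cell import monitor
C=[488.5,-338.9,-1.1933]
def red():
    t=imaging.snapshot("top");h=cv2.cvtColor(t,cv2.COLOR_RGB2HSV);m=((h[...,0]<8)|(h[...,0]>172))&(h[...,1]>130)&(h[...,2]>60)
    m[:150]=0;m[230:]=0;m[:,:360]=0
    y,x=np.nonzero(m);print("red",len(x),x.mean().round(1) if len(x) else 0,y.mean().round(1) if len(x) else 0)
def where(*targets):
    st=monitor.get_state();p=st["tcp_pos"];M=R.from_rotvec(st["eef_rot"]).as_matrix()
    d=p-[*C[:2],0];a=C[2];print(st["time_s"],"chest tcp",np.round([d[0]*np.cos(a)+d[1]*np.sin(a),-d[0]*np.sin(a)+d[1]*np.cos(a),d[2]],1),st["wrist_force"].round(1))
    for t in targets: print(t,((chest2w(C,[t])[0]-p)@M/200).round(3))
E
python3 -c "
from g import *
red();where([-58,0,146],[-.7,0,63.9],[32,0,63.8])
for x,z in((0,112),(10,110),(20,106),(31,101)):print(x,proj('top',chest2w(C,[[x,0,z]])))"
```

```text
red 47 393.1 190.6
18.325 chest tcp [-57.5   0.  252.4] [ 0.5 -1.4  0.3]
[-58, 0, 146] [0.001 0.308 0.434]
[-0.7, 0, 63.9] [-0.002  0.309  0.934]
[32, 0, 63.8] [-0.004  0.176  1.029]
0 [[390.41378543 191.90116003]]
10 [[392.69074015 191.03386028]]
20 [[394.8750891  190.43216368]]
31 [[397.23393725 189.85360316]]
```

>>> move_arm:
  offset:
    - [0,0.1,0.14]
    - [0,0.2,0.28]
    - [0,0.308,0.434]
    - [0,0.309,0.6]
    - [0,0.309,0.75]
    - [0,0.309,0.88]
    - [0,0.309,0.934]
    - [0,0.309,0.934]
  twist:
    - [0,0,0]
    - [0,0,0]
    - [0,0,0]
    - [0,0,0]
    - [0,0,0]
    - [0,0,0]
    - [0,0,0]
    - [0,0,0]

```text
time_s: 19.32
tcp_pos: [490.1, -336.8, 67.1]
eef_rot: [-0.525, 2.854, -0.899]
wrist_force: [-0.3, 0.2, -0.2]
width: -0.4
finger_force: 0.0
```

```bash
python3 -c "
from g import *
red();where([15,0,63.9],[32,0,63.8])"
```

```text
red 36 394.3 192.4
19.375 chest tcp [-2.   2.2 67.3] [ 0.2  0.1 -0.1]
[15, 0, 63.9] [ 0.01  -0.06   0.063]
[32, 0, 63.8] [ 0.008 -0.129  0.112]
```

>>> move_arm:
  offset:
    - [0,-0.02,0.014]
    - [0,-0.04,0.028]
    - [0,-0.06,0.042]
    - [0,-0.08,0.056]
    - [0,-0.095,0.067]
    - [0,-0.11,0.077]
    - [0,-0.11,0.077]
  twist:
    - [0,0,0]
    - [0,0,0]
    - [0,0,0]
    - [0,0,0]
    - [0,0,0]
    - [0,0,0]
    - [0,0,0]

```text
time_s: 20.25
tcp_pos: [497.7, -361.1, 65.4]
eef_rot: [-0.522, 2.86, -0.893]
wrist_force: [-0.1, 1.4, -3.4]
width: -0.2
finger_force: 1.4
```

```bash
python3 -c "
from g import *
red();where([32,0,63.8])"
```

```text
red 23 396.6 194.3
20.3 chest tcp [24.   0.4 65.5] [ 0.1  1.9 -3.8]
[32, 0, 63.8] [ 0.001 -0.028  0.03 ]
```

>>> move_arm:
  offset:
    - [0,-0.012,0.008]
    - [0,-0.024,0.017]
    - [0,-0.036,0.025]
    - [0,-0.036,0.025]
  twist:
    - [0,0,0]
    - [0,0,0]
    - [0,0,0]
    - [0,0,0]

```text
time_s: 20.8
tcp_pos: [500.0, -367.0, 63.2]
eef_rot: [-0.527, 2.864, -0.885]
wrist_force: [0.9, 5.2, -8.4]
width: -0.1
finger_force: 4.4
```

```bash
python3 -c "
from g import *
red();where([36,0,63.8])"
```

```text
red 24 398.2 194.0
20.85 chest tcp [30.4  0.3 63.2] [  1.4   5.4 -10. ]
[36, 0, 63.8] [ 0.001 -0.025  0.013]
```

>>> move_arm:
  offset:
    - [0,-0.01,0.007]
    - [0,-0.02,0.014]
    - [0,-0.02,0.014]
    - [0,-0.02,0.014]
  twist:
    - [0,0,0]
    - [0,0,0]
    - [0,0,0]
    - [0,0,0]

```text
time_s: 21.35
tcp_pos: [501.1, -369.9, 61.6]
eef_rot: [-0.528, 2.866, -0.879]
wrist_force: [2.0, 7.9, -10.8]
width: 0.2
finger_force: 5.8
```

```bash
python3 -c "
from g import *
red();where([36,0,63.8])"
```

```text
red 24 398.9 193.8
21.4 chest tcp [33.5  0.3 61.6] [  1.5   8.6 -11. ]
[36, 0, 63.8] [ 0.001 -0.017 -0.002]
```

>>> move_arm:
  offset:
    - [0,-0.01,0.007]
    - [0,-0.02,0.014]
    - [0,-0.03,0.02]
    - [0,-0.03,0.02]
  twist:
    - [0,0,0]
    - [0,0,0]
    - [0,0,0]
    - [0,0,0]

```text
time_s: 21.9
tcp_pos: [502.0, -372.1, 60.0]
eef_rot: [-0.535, 2.868, -0.868]
wrist_force: [-6.6, 22.7, -1.4]
width: -0.2
finger_force: 10.1
```

```bash
python3 -c "
from g import *
red();where([36,0,63.8])"
```

```text
red 20 399.3 193.6
21.95 chest tcp [35.8  0.3 60. ] [-6.5 22.6 -1.5]
[36, 0, 63.8] [ 0.002 -0.011 -0.015]
```

Hard stop felt (23 N along -x). I'll back off and check that it holds.

>>> move_arm:
  offset:
    - [0,0.03,-0.02]
    - [0,0.06,-0.04]
    - [0,0.12,-0.085]
    - [0,0.17,-0.12]
    - [0,0.17,-0.12]
  twist:
    - [0,0,0]
    - [0,0,0]
    - [0,0,0]
    - [0,0,0]
    - [0,0,0]

```text
time_s: 22.58
tcp_pos: [491.2, -342.2, 68.3]
eef_rot: [-0.521, 2.857, -0.899]
wrist_force: [-0.0, 0.4, 0.2]
width: 0.2
finger_force: 0.0
```

>>> move_arm:
  offset:
    - [0,0,-0.15]
    - [0,0,-0.4]
    - [0,0,-0.65]
    - [0,0,-0.9]
    - [0,0,-0.9]
    - [0,0,-0.9]
  twist:
    - [0,0,0]
    - [0,0,0]
    - [0,0,0]
    - [0,0,0]
    - [0,0,0]
    - [0,0,0]

```text
time_s: 23.32
tcp_pos: [456.9, -245.0, 216.7]
eef_rot: [-0.521, 2.854, -0.896]
wrist_force: [-0.1, 0.3, 0.1]
width: -0.1
finger_force: 0.0
```

```bash
python3 -c "
from g import *
from cell import finder
red();where()
s=imaging.snapshot('side')
for l in('lid','jar_mid','tin_mid'):
    print(l,[(round(x['score'],2),[int(b) for b in x['bbox']]) for x in finder.regions_of('side',l)[:2]])
p=proj('side',cyl([630,-350],20.5,0,105));print(p.min(0),p.max(0))"
```

```text
red 43 396.6 189.7
23.375 chest tcp [-98.5   4.3 215.5] [-0.4  0.  -0.6]
lid [(0.92, [303, 164, 367, 260])]
jar_mid [(0.65, [373, 224, 391, 267])]
tin_mid [(0.93, [346, 242, 376, 304])]
[373.59391856 222.60189743] [391.72295656 268.86155857]
```

The release held. To be sure it's locked, I'll re-approach and see where contact begins. Locked means no contact until the TCP is close to its earlier stop.

>>> move_arm:
  offset:
    - [0,0,0.2]
    - [0,0,0.45]
    - [0,0,0.7]
    - [0,0,0.9]
    - [0,-0.04,0.928]
    - [0,-0.08,0.956]
    - [0,-0.11,0.977]
    - [0,-0.11,0.977]
  twist:
    - [0,0,0]
    - [0,0,0]
    - [0,0,0]
    - [0,0,0]
    - [0,0,0]
    - [0,0,0]
    - [0,0,0]
    - [0,0,0]

```text
time_s: 24.58
tcp_pos: [500.7, -367.4, 67.5]
eef_rot: [-0.521, 2.858, -0.897]
wrist_force: [-0.7, -0.3, 0.1]
width: 0.3
finger_force: 0.0
```

```bash
python3 -c "
from g import *
red();where([36,0,63])"
```

```text
red 26 398.8 193.2
24.625 chest tcp [30.7  1.  67.7] [-1.   0.9 -0.5]
[36, 0, 63] [ 0.005 -0.009  0.034]
```

>>> move_arm:
  offset:
    - [0,-0.01,0.007]
    - [0,-0.015,0.01]
    - [0,-0.015,0.01]
  twist:
    - [0,0,0]
    - [0,0,0]
    - [0,0,0]

```text
time_s: 25.0
tcp_pos: [501.6, -368.5, 66.6]
eef_rot: [-0.526, 2.858, -0.892]
wrist_force: [-1.9, 5.7, 2.4]
width: -0.1
finger_force: 2.6
```

```bash
python3 -c "
from g import *
red();where([36,0,63])"
```

```text
red 24 398.8 193.0
25.05 chest tcp [32.3  1.2 66.6] [-1.6  5.1  0.9]
[36, 0, 63] [ 0.006 -0.005  0.025]
```

>>> move_arm:
  offset:
    - [0,-0.01,0.007]
    - [0,-0.02,0.014]
    - [0,-0.025,0.017]
    - [0,-0.025,0.017]
  twist:
    - [0,0,0]
    - [0,0,0]
    - [0,0,0]
    - [0,0,0]

```text
time_s: 25.55
tcp_pos: [502.1, -369.7, 63.4]
eef_rot: [-0.535, 2.862, -0.879]
wrist_force: [-4.0, 14.3, 1.8]
width: 0.3
finger_force: 5.5
```

>>> move_arm:
  offset:
    - [0,0.04,-0.028]
    - [0,0.1,-0.07]
    - [0,0.17,-0.12]
    - [0,0.17,-0.3]
    - [0,0.17,-0.6]
    - [0,0.17,-0.9]
    - [0,0.17,-1.0]
    - [0,0.17,-1.0]
    - [0,0.17,-1.0]
  twist:
    - [0,0,0]
    - [0,0,0]
    - [0,0,0]
    - [0,0,0]
    - [0,0,0]
    - [0,0,0]
    - [0,0,0]
    - [0,0,0]
    - [0,0,0]

```text
time_s: 26.68
tcp_pos: [454.6, -242.9, 212.0]
eef_rot: [-0.523, 2.858, -0.897]
wrist_force: [0.3, -0.1, 0.4]
width: -0.3
finger_force: 0.0
```

```bash
python3 -c "
from g import *
red();where()"
```

```text
red 43 396.6 189.7
26.725 chest tcp [-101.2    3.   211.3] [-0.2 -0.6  0.3]
```

The bar didn't move under a 14 N push, so it is locked against its stop. Handing in.

```bash
python3 -c "
from cell import manip
print(manip.finish_job())"
```

```text
the job is handed in; nothing more can be done
None
```

The job is handed in (no verdict came back): the jar stands upright on the worktop beside the chest, and the lid is up on its own with the stay held against its stop, checked with a second push.

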